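Set the sharpening stone in its bench holder

TASK

The shears want honing: set up the orange-and-grey sharpening stone in the wooden stone holder. Slide the holder's jaw back to make room, lower the stone gently, orange side up as it lies, flat and square into the recess, then slide the jaw up so that the stone is held snug between the jaw and the solid end, and let go. Leave the other things on the bench where they are.

Things in the scene. Friction and masses are not known exactly. Their poses are not given: they have to be found in the camera images.
- stone_center (a point): Centre of the combination sharpening stone, a loose block 200 mm long (x), 50 mm wide (y), 25 mm thick (z), about 0.6 kg; lower half dark grey, upper half orange-brown. It lies flat on the bench, orange side up (z up). Its two ends are alike. The point is the centre of the block, 12.5 mm above its underside.
- holder: Stone holder: beech board 330 x 100 mm screwed to the bench (fixed), top 22 mm above the bench. Origin under the board's centre; x runs along it from the solid end towards the jaw, y across, z up. The solid end's face is at x = -140 mm and stands 34 mm above the bench. At the jaw's end, steel guide strips on the walls reach 25 mm above the bench.
- pocket (a point): Point on the recess floor (12 mm above the bench) under the stone's centre when it is home against the solid end (face at x = -100 mm); axes as the holder's. Recess 53 mm wide (1.5 mm spare each side of the stone, 3 mm bevel at the top), 10 mm deep. Its side walls are cut away from x = -35 to +35 mm, down to the floor, as finger gaps. A stone put in at x above 0 is pushed home by the jaw.
- jaw_grip (a point): Centre of the black grip fin on the sliding jaw, 48 mm above the bench: 30 mm along the slide (x, as the holder's x), 18 mm across (y), 28 mm tall. It stands on the aluminium jaw block, 47 mm wide, top 34 mm above the bench. The jaw's flat rubber face, which meets the stone's end, is 37 mm from this point towards the solid end (-x).
- jaw (a joint): Travel of the sliding jaw, m: 0 = fully back (225 mm clear between jaw and solid end), growing as it slides towards the solid end (-x), at most 0.062; clear length = 0.225 - value, so about 0.025 when up against a stone that is home. A stiff fit (about 4 N to slide); it stays where it is left. At the start it stands too far in for the stone to fit.
- strop: Bystander: strop, a pale wooden block faced with dark brown leather, 190 x 56 x 24 mm, loose; it may lie in the stone's place and the stone in its place. Origin under its centre.
- shears: Bystander: red-handled tailor's shears lying flat, about 250 mm long, 15 mm high, loose. Origin at the pivot, blades to +x.
- hammer: Bystander: tack hammer lying flat, 260 mm long, head 130 mm across at its +x end, 25 mm high, loose. Origin on the handle.
- spray_bottle: Bystander: clear spray bottle with a red trigger head, 74 mm across, 220 mm tall, loose. Origin under its centre.
- varnish_jar: Bystander: amber jar with a white lid, 96 mm across, 160 mm tall, loose. Origin under its centre.
- tin: Bystander: tin with an orange band, 84 mm across, 110 mm tall, loose. Origin under its centre.
- cone_green: Bystander: green thread cone, 72 mm across, 140 mm tall, loose. Origin under its centre.
- cone_cream: Bystander: cream thread cone, 72 mm across, 140 mm tall, loose. Origin under its centre.
Not all that is in view belongs to the job. Leave any purple look-alike of the part that bears stone_center alone.

How it is judged (in metres and radians):
On the way:
1. the stone is bedded flat and square in the recess (z of stone_center in the frame of pocket between 0.0105 and 0.0145 m and y of stone_center in the frame of pocket between -0.003 and 0.003 m and angle between stone_center's own z axis and vertical below 0.02 rad and angle between the x axis of stone_center and the x axis of pocket, either way round below 0.03 rad), for 0.2 s.
At the end, for the whole second after the job is handed in: Stone orange side up on the recess floor: height within 2 mm, level within 0.02 rad, square within 0.03 rad, within 3 mm of the centre line and of its home place along it; jaw up against it (joint above 0.023: at most 2 mm of play); all at rest and released (all of step 1 and x of stone_center in the frame of pocket between -0.003 and 0.003 m and value of joint jaw above 0.023 m and linear speed of stone below 0.01 m/s); the robot touches nothing.
It fails at once if the stone is let fall into the holder (faster than 0.3 m/s within about 20 mm of the recess floor) (horizontal distance between stone_center and pocket below 0.06 m and z of stone_center in the frame of pocket below 0.032 m and linear speed of stone above 0.3 m/s).
It fails at once if the stone is banged against the holder or squeezed hard (over 80 N between them) (contact force between stone and holder above 80 N).
It fails at once if a bystander (strop, shears, hammer, spray bottle, jar, tin, thread cones) is shifted more than 30 mm (distance of any of strop, shears, hammer, spray_bottle, varnish_jar, tin, cone_green, cone_cream from where it was at the start of the episode above 0.03 m).
It also fails if it takes over 58 s, if anything falls off the work surface, if the arm or the gripper's body presses on something with over 40 N, if the wrist force passes 120 N, or if a joint passes its speed limit or range.

ROBOT

A 6-joint arm with a two-finger parallel gripper is mounted at the origin on the work surface. World frame = base frame: x ahead of the robot, y to its left, z up, the work surface at z = 0. Lengths are in m, angles in degrees, forces in N, time in s.
With the tool pointing down it reaches from about 0.375 to 0.9 m from the base axis. Payload 3.1 kg.
Tool frame: the origin (TCP) lies at the very end of the fingers, on their centre line; the grasp point (between the pads) lies behind it (bot.grip_depth is the z of the grasp point in the tool frame, in m); z points along the fingers, y is the direction in which the jaws open and shut (so a half turn about z gives the same grasp; the last joint's range is limited). The gripper opens to 87 mm and grips with 3 to 60 N. Pads are 19 mm wide; open, the fingers measure 117 mm over their backs; the gripper's body (75 mm by 190 mm) begins 51 mm behind the grasp point.
Start: joints at [53.829, 30.224, 82.088, -0, 67.689, -10.227], TCP at [0.273, 0.562, 0.223] pointing down, gripper open.
Joint ranges: [-176.69, 176.69], [-43.24, 126.21], [12.49, 139.97], [-82, 262], [0, 151.66], [-163.58, 163.58]. Speed limits (degrees/s): [159.86, 159.86, 180, 180, 180, 180].

INTERFACE

Orientations are given as a 3x3 rotation matrix whose columns are the frame's x, y, z axes.
In Python, from rig import bot, vision gives the robot as it stands. The module is installed in compiled form; this text tells all that it offers.
- The arm moves only by the shell command python3 -m jog 'ROWS'. ROWS is JSON, a list of rows, each a list of 3 entries, a list of its own where there are three numbers: the shift along the tool's x, y, z in mm, then the turn, a rotation vector about the tool's x, y, z in degrees, then the closure, from 0 (fully open) to 1 (shut). In form: [[[dx, dy, dz], [wx, wy, wz], fingers], ...]. A call has 1 to 12 rows; each row is the pose to reach, as a shift and turn from the pose commanded when the call began, along the tool's axes at that moment; what a row does not reach only later rows make up. A row lasts 1/12 s, in which the tool goes at most 41.7 mm and 7.16 degrees, less where a joint would pass 70% of its speed; a pose out of reach is approached as far as the arm can. A call with a gripper value outside its range is refused whole. The fingers move at their own pace and stop on an object; the grip force is fixed at half the most. Time passes only in rows, so rows that repeat a pose let the fingers close. It gives the time, the measured TCP pose, the force and the opening at its end, in the units of the state.
- bot.read_state(): the state, without advancing time (a new reading comes with each control period).
- vision.capture(name): name is "scene" or "top"; returns the picture (384x512x3 uint8, red, green, blue); there is no depth.
- vision.camera_info(name): a dict with "intrinsics" (3x3 intrinsics, pixels), "camera_from_world" (4x4, takes a point from world to camera coordinates). Camera axes: x right, y up, looking along -z (the intrinsics and any distortion apply to the point x, -y, -z); pixel columns grow to the right and rows downward; lengths in m; the calibration is good to about 2 mm. A picture is of the moment at which its call begins. camera_info takes no time and is no camera call.
- bot.hand_in(): hands the job in, once; it reports no verdict.
The state is a dict: "time_s": time; "joint_positions": joint angles; "qvel": joint speeds; "tau": joint torques, N m; "position": TCP position; "tcp_rot": TCP orientation; "force": force on the tool from outside, world axes, zero at the start; "moment": the same for the moment, N m; "opening": opening from 0.0 (shut) to 1.0 (fully open).
Only numpy, scipy, OpenCV 4.12 (cv2) and the standard library are available. Lean on these libraries where they do the work, as an engineer would, in place of code of your own. Each camera call takes 0.05 s, during which the arm holds its last target. There are 200 camera calls.

## Working session

There is one attempt and no reset: what is moved stays moved. The work goes in short steps, Python scripts to look and compute and a shell command to move; the robot and the scene stay as the last step left them, time stands still between calls to the robot, and variables do not carry over. Pictures are saved under pics/ and viewed, about 8 in all and at most 12, crops included, and the job is handed in when it is done.

```bash
mkdir -p pics
cat > h.py <<'E'
import numpy as np, cv2
from rig import bot, vision
def grab(n,f=None):
    im=vision.capture(n)
    if f: cv2.imwrite('pics/'+f,im[:,:,::-1])
    return im
def ray(n,uv,z):
    i=vision.camera_info(n);K=np.array(i["intrinsics"]);T=np.array(i["camera_from_world"])
    R=T[:3,:3];c=-R.T@T[:3,3]
    d=np.linalg.inv(K)@np.array([uv[0],uv[1],1.]);d=R.T@(d*[1,-1,-1])
    return c+d*(z-c[2])/d[2]
def proj(n,p):
    i=vision.camera_info(n);K=np.array(i["intrinsics"]);T=np.array(i["camera_from_world"])
    q=T[:3,:3]@np.array(p)+T[:3,3];q=K@(q*[1,-1,-1]);return q[:2]/q[2]
E
python3 - <<'E'
from h import *
a=grab("top","top0.png");b=grab("scene","scene0.png")
for n in("top","scene"):
    i=vision.camera_info(n);print({k:(np.round(v,3).tolist() if not isinstance(v,str) else v) for k,v in i.items()})
s=bot.read_state();print(s);print(bot.grip_depth)
E
```

```text
{'intrinsics': [[380.266, 0.0, 258.556], [0.0, 380.266, 191.282], [0.0, 0.0, 1.0]], 'camera_from_world': [[0.022, -1.0, 0.003, -0.034], [0.985, 0.023, 0.173, -0.565], [-0.173, -0.0, 0.985, -1.379], [0.0, 0.0, 0.0, 1.0]]}
{'intrinsics': [[476.118, 0.0, 260.0], [0.0, 476.118, 199.327], [0.0, 0.0, 1.0]], 'camera_from_world': [[0.315, 0.949, -0.007, -0.15], [-0.812, 0.273, 0.516, 0.446], [0.491, -0.156, 0.857, -1.84], [0.0, 0.0, 0.0, 1.0]]}
{'time_s': 0.1, 'joint_positions': array([ 5.38295388e+01,  3.02752090e+01,  8.21485710e+01,  3.32869635e-05,
        6.76891604e+01, -1.02267193e+01]), 'qvel': array([ 0.00260662, -0.12258351, -0.19086388,  0.04990371, -0.01622958,
       -0.05910717]), 'tau': array([-5.27197208e-04, -4.40982842e+01, -1.77150947e+01,  6.34831167e-02,
        5.34281053e-02, -4.27618772e-05]), 'position': array([0.27300549, 0.56149394, 0.22165529]), 'tcp_rot': array([[-8.99223745e-01,  4.37487489e-01, -1.16380385e-03],
       [ 4.37488896e-01,  8.99222405e-01, -1.59094695e-03],
       [ 3.50499112e-04, -1.93976853e-03, -9.99998057e-01]]), 'force': array([-0.53064264, -0.40199671,  0.18817758]), 'moment': array([-0.00378862, -0.00565009,  0.02961423]), 'opening': 0.9976771078033486}
-0.0187
```

View pics/top0.png

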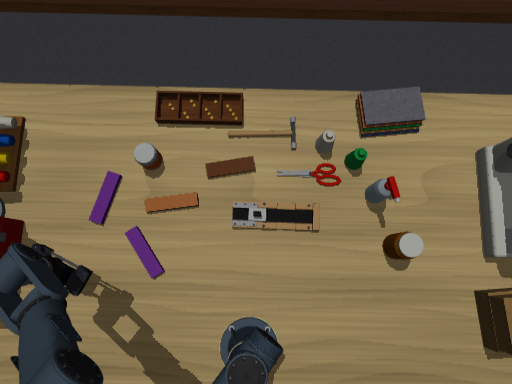

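View pics/scene0.png

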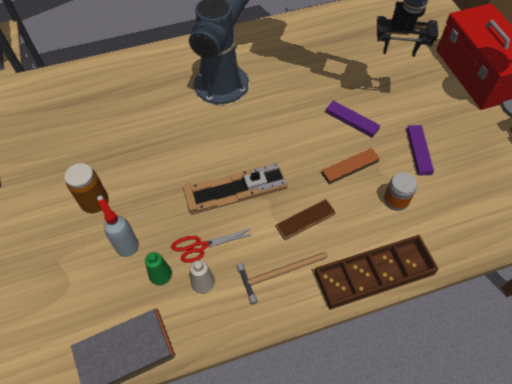

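Top view (384x512): the orange block at (171,203) is the likely stone and the dark-brown block at (231,167) the likely strop. There are purple look-alikes at (105,198) and (145,252). The holder is at (276,216), with its jaw at its left (+y) end, about (257,214). I'll check this in one close crop and measure.

Run:
```python
from h import *
a=cv2.imread('pics/top0.png');b=cv2.imread('pics/scene0.png')
c1=cv2.resize(a[145:240,135:325],None,fx=4,fy=4,interpolation=cv2.INTER_CUBIC)[:,:760]
c2=cv2.resize(b[140:245,180:390],None,fx=3.6,fy=3.6,interpolation=cv2.INTER_CUBIC)[:,:760]
o=np.vstack([c1[:,:756],c2[:,:756]]);o=cv2.resize(o,None,fx=0.78,fy=0.78,interpolation=cv2.INTER_AREA);print(o.shape);cv2.imwrite('pics/crop1.png',o)
for n,im,box in(("top",a,(140,185,205,220)),("scene",b,(315,140,385,190))):
    x0,y0,x1,y1=box;sub=im[y0:y1,x0:x1]
    h=cv2.cvtColor(sub,cv2.COLOR_BGR2HSV)
    print(n,h[(203-185) if n=="top" else 26,(171-140) if n=="top" else 36], h[2,2])
    m=((h[...,0]<14)&(h[...,1]>120)&(h[...,2]>120)).astype(np.uint8)
    k,l,st,ce=cv2.connectedComponentsWithStats(m);j=1+np.argmax(st[1:,4]);pts=np.argwhere(l==j)[:,::-1]+[x0,y0]
    W=np.array([ray(n,p,0.025)[:2] for p in pts]);r=cv2.minAreaRect((W*1000).astype(np.float32));print(len(pts),W.mean(0),r)
    d=W-W.mean(0);u,s,v=np.linalg.svd(d,full_matrices=False);print("axis",np.degrees(np.arctan2(v[0,1],v[0,0])),s/np.sqrt(len(W))*np.sqrt(12))
    # sides of the stone may be counted as top
```

```text
(591, 590, 3)
top [ 12 171 140] [ 20 102 147]
625 [0.52183976 0.31163978] ((521.7622680664062, 311.2102966308594), (46.85795211791992, 197.23976135253906), 8.949772834777832)
axis 98.78544221741423 [0.19633081 0.04631594]
scene [ 11 169 149] [ 18 108 168]
698 [0.52093475 0.30824355] ((520.4609375, 309.70562744140625), (49.44213104248047, 197.0561981201172), 9.034905433654785)
axis -80.97967526322644 [0.19654151 0.04936239]
```

View pics/crop1.png

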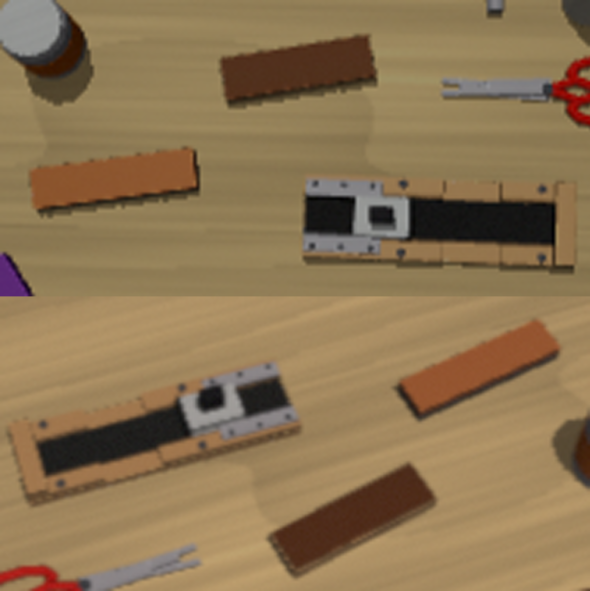

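The crop confirms it. The orange block with a dark-grey underside, top-view (171,203), is the stone, and the dark leather on pale wood is the strop. The jaw (aluminium with a black fin) is at the holder's +y end. Next I'll measure the holder.

Run:
```python
from h import *
for n,box in(("top",(228,195,325,238)),("scene",(178,158,292,218))):
    im=cv2.imread(f'pics/{n}0.png');x0,y0,x1,y1=box;sub=im[y0:y1,x0:x1];h=cv2.cvtColor(sub,cv2.COLOR_BGR2HSV)
    m=(h[...,2]<55).astype(np.uint8)
    k,l,st,ce=cv2.connectedComponentsWithStats(m)
    for j in range(1,k):
        if st[j,4]<15: continue
        pts=np.argwhere(l==j)[:,::-1]+[x0,y0]
        z=0.012 if st[j,4]>80 else 0.062
        W=np.array([ray(n,p,z)[:2] for p in pts])*1000
        v=np.linalg.svd(W-W.mean(0),full_matrices=False)[2]
        print(n,j,st[j],W.mean(0).round(1),"z",z,"ang",np.degrees(np.arctan2(v[0,1],v[0,0])).round(1),cv2.minAreaRect(W.astype(np.float32)))
    h2=((h[...,1]<60)&(h[...,2]>100)).astype(np.uint8)
    k,l,st,ce=cv2.connectedComponentsWithStats(h2);print("alu/steel",[(s.tolist(),(c+[x0,y0]).round(1).tolist()) for s,c in zip(st[1:],ce[1:]) if s[4]>15])
    # wood mask: higher saturation/orange hue than bench
    print(h[h.shape[0]//2].tolist()[-22:] if n=="top" else "")
```

```text
top 1 [  5  13  16  12 180] [485.3  46.4] z 0.012 ang -89.6 ((484.537841796875, 45.75144958496094), (42.19060516357422, 57.42988586425781), 1.3038311004638672)
top 2 [ 37  13  48  16 604] [ 481.  -139.4] z 0.012 ang -90.6 ((481.2113342285156, -138.33566284179688), (178.85882568359375, 50.113059997558594), 88.85640716552734)
top 3 [26 16  7  6 40] [479.7 -17. ] z 0.062 ang -104.3 ((480.1449890136719, -17.49524688720703), (18.51542091369629, 22.12982749938965), 1.2996299266815186)
alu/steel [([4, 7, 34, 24, 403], [249.5, 213.9])]
[[10, 33, 23], [135, 26, 20], [90, 13, 20], [45, 27, 19], [150, 11, 23], [60, 12, 21], [30, 12, 21], [45, 23, 22], [30, 36, 21], [15, 64, 8], [18, 119, 124], [16, 122, 148], [16, 123, 147], [16, 122, 148], [17, 125, 147], [16, 124, 146], [17, 123, 139], [20, 104, 144], [21, 103, 144], [20, 104, 145], [21, 106, 145], [20, 104, 145]]
scene 1 [ 87  12  17  12 139] [474.1  47.6] z 0.012 ang -90.4 ((474.00067138671875, 47.74142837524414), (37.147674560546875, 50.05088424682617), 0.1870371252298355)
scene 2 [73 14  8  8 56] [487.  -21.8] z 0.062 ang -45.1 ((486.1096496582031, -21.643733978271484), (22.758060455322266, 27.351173400878906), 71.78253936767578)
scene 3 [ 16  20  54  25 600] [ 476.  -137.9] z 0.012 ang -90.9 ((475.82427978515625, -137.90408325195312), (48.56203079223633, 174.4355010986328), 0.23184610903263092)
alu/steel [([66, 6, 42, 27, 460], [263.2, 178.8])]
```

```bash
cat > to.py <<'E'
import sys,numpy as np
from scipy.spatial.transform import Rotation as Ro
from rig import bot
# target x y z (m), direction of tool y in world (deg), tool z straight down
x,y,z,a=map(float,sys.argv[1:5]);s=bot.read_state();R=np.array(s["tcp_rot"]);a=np.radians(a)
ty=np.array([np.cos(a),np.sin(a),0]);tz=np.array([0,0,-1.]);T=np.c_[np.cross(ty,tz),ty,tz]
print("shift",(R.T@(np.array([x,y,z])-s["position"])*1000).round(1),"turn",np.degrees(Ro.from_matrix(R.T@T).as_rotvec()).round(2),
 "t",round(s["time_s"],2),"pos",s["position"].round(4),"yaw",np.degrees(np.arctan2(R[1,1],R[0,1])).round(2),"F",s["force"].round(1),"M",s["moment"].round(2),"open",round(s["opening"],3),"j6",s["joint_positions"][5].round(1))
E
python3 to.py 0.481 -0.018 0.11 -0.7
```

```text
shift [-440.6 -429.9  112.3] turn [-1.100e-01  4.000e-02  6.476e+01] t 0.1 pos [0.273  0.5615 0.2217] yaw 64.06 F [-0.5 -0.4  0.2] M [-0.   -0.01  0.03] open 0.998 j6 -10.2
```

```bash
python3 -m jog '[[[-440.6,-429.9,60],[0,0,64.8],0],[[-440.6,-429.9,60],[0,0,64.8],0],[[-440.6,-429.9,60],[0,0,64.8],0],[[-440.6,-429.9,60],[0,0,64.8],0],[[-440.6,-429.9,60],[0,0,64.8],0],[[-440.6,-429.9,60],[0,0,64.8],0],[[-440.6,-429.9,60],[0,0,64.8],0],[[-440.6,-429.9,60],[0,0,64.8],0],[[-440.6,-429.9,60],[0,0,64.8],0],[[-440.6,-429.9,60],[0,0,64.8],0],[[-440.6,-429.9,60],[0,0,64.8],0],[[-440.6,-429.9,60],[0,0,64.8],0]]'; python3 to.py 0.481 -0.018 0.11 -0.7
```

```text
time_s: 1.1
position: [0.4417, 0.0917, 0.1738]
tcp_rot: [[0.013, 1.0, -0.0], [1.0, -0.013, 0.0], [0.0, -0.0, -1.0]]
force: [-0.0, 0.6, -0.1]
opening: 1.003
shift [-109.2   40.7   63.8] turn [-0.02 -0.01 -0.05] t 1.1 pos [0.4417 0.0917 0.1738] yaw -0.75 F [-0.   0.6 -0.1] M [-0.09 -0.01  0.02] open 1.003 j6 -1.8
```

```bash
python3 -m jog '[[[-109,40.7,64],[0,0,0],0],[[-109,40.7,64],[0,0,0],0],[[-109,40.7,64],[0,0,0],0],[[-109,40.7,64],[0,0,0],0],[[-109,40.7,64],[0,0,0],0],[[-109,40.7,64],[0,0,0],0]]'; python3 to.py 0.481 -0.018 0.039 -0.7
python3 - <<'E'
from h import *
for n in("top","scene"):
    b=grab(n,f"{n}1.png")
    p=proj(n,[.481,-.018,.11]);print(n,p)
a=cv2.imread('pics/top1.png')[165:265,200:330];b=cv2.imread('pics/scene1.png')[130:230,180:310]
cv2.imwrite('pics/v1.png',cv2.resize(np.hstack([a,b]),None,fx=3,fy=3,interpolation=cv2.INTER_CUBIC))
E
```

```text
time_s: 1.6
position: [0.4801, -0.0157, 0.1097]
tcp_rot: [[0.014, 1.0, -0.002], [1.0, -0.014, 0.001], [0.001, -0.002, -1.0]]
force: [-0.1, 0.4, -0.2]
opening: 1.002
shift [-2.4  1.1 70.7] turn [-0.13 -0.05 -0.13] t 1.6 pos [ 0.4801 -0.0157  0.1097] yaw -0.83 F [-0.1  0.4 -0.2] M [-0.13  0.06 -0.01] open 1.002 j6 -14.4
top [257.13840924 211.70904034]
scene [254.82599111 165.44280274]
```

View pics/v1.png

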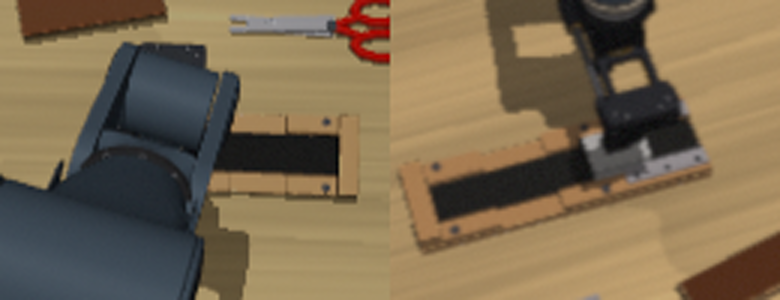

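Left (top view): the arm hides the jaw. Right (scene view): the fingers are over the jaw fin. I'll go down around it.

```bash
python3 -m jog '[[[-1.2,0.5,35],[0,0,0],0],[[-2.4,1,55],[0,0,0],0.3],[[-2.4,1,66],[0,0,0],0.6],[[-2.4,1,71],[0,0,0],0.65],[[-2.4,1,71],[0,0,0],0.65],[[-2.4,1,71],[0,0,0],0.65],[[-2.4,1,71],[0,0,0],0.65]]'; python3 to.py 0.481 -0.018 0.039 -0.7
```

```text
time_s: 2.28
position: [0.4825, -0.0178, 0.0401]
tcp_rot: [[0.012, 1.0, 0.002], [1.0, -0.012, -0.001], [-0.0, 0.002, -1.0]]
force: [-1.2, -0.5, -0.5]
opening: 0.631
shift [-0.2 -1.5  1.1] turn [0.11 0.03 0.02] t 2.28 pos [ 0.4825 -0.0178  0.0401] yaw -0.68 F [-1.2 -0.5 -0.5] M [-0.1  -0.01 -0.  ] open 0.631 j6 -14.7
```

```bash
python3 -m jog '[[[0,-1,0],[0,0,0],1],[[0,-1,0],[0,0,0],1],[[0,-1,0],[0,0,0],1],[[0,-1,0],[0,0,0],1],[[0,-1,0],[0,0,0],1],[[0,-1,0],[0,0,0],1],[[0,-1,0],[0,0,0],1]]'; python3 to.py 0.481 -0.018 0.039 -0.7
```

```text
time_s: 2.87
position: [0.4804, -0.0183, 0.0391]
tcp_rot: [[0.013, 1.0, -0.001], [1.0, -0.013, 0.0], [0.0, -0.001, -1.0]]
force: [-1.6, -0.8, 3.6]
opening: 0.205
shift [0.3 0.6 0.1] turn [-0.06 -0.   -0.04] t 2.87 pos [ 0.4804 -0.0183  0.0391] yaw -0.74 F [-1.6 -0.8  3.6] M [-0.21  0.35 -0.  ] open 0.205 j6 -14.8
```

Gripped: the opening of 0.205 is 17.8 mm, which matches the 18 mm fin, and the side force is small. Now I'll slide the jaw back.

```bash
python3 -m jog '[[[4,0,0],[0,0,0],1],[[8,0,0],[0,0,0],1],[[13,0,0],[0,0,0],1],[[18,0,0],[0,0,0],1],[[23,0,0],[0,0,0],1],[[28,0,0],[0,0,0],1],[[32,0,0],[0,0,0],1],[[35,0,0],[0,0,0],1],[[35,0,0],[0,0,0],1]]'; python3 to.py 0.481 -0.018 0.039 -0.7
```

```text
time_s: 3.62
position: [0.4809, 0.0173, 0.0391]
tcp_rot: [[0.013, 1.0, -0.001], [1.0, -0.013, 0.0], [0.0, -0.001, -1.0]]
force: [-2.1, -0.8, 4.8]
opening: 0.205
shift [-35.3   0.5   0.1] turn [-0.04 -0.01 -0.03] t 3.62 pos [0.4809 0.0173 0.0391] yaw -0.73 F [-2.1 -0.8  4.8] M [-0.26  0.4  -0.03] open 0.205 j6 -10.6
```

```bash
python3 -m jog '[[[3,0,0],[0,0,0],1],[[6,0,0],[0,0,0],1],[[9,0,0],[0,0,0],1],[[12,0,0],[0,0,0],1],[[12,0,0],[0,0,0],1]]'; python3 to.py 0.481 -0.018 0.039 -0.7
```

```text
time_s: 4.03
position: [0.4811, 0.0291, 0.0391]
tcp_rot: [[0.013, 1.0, -0.001], [1.0, -0.013, 0.0], [0.0, -0.001, -1.0]]
force: [-2.5, -2.0, 5.4]
opening: 0.199
shift [-47.1   0.5   0.1] turn [-0.04 -0.01 -0.03] t 4.03 pos [0.4811 0.0291 0.0391] yaw -0.73 F [-2.5 -2.   5.4] M [-0.33  0.51 -0.07] open 0.199 j6 -9.1
```

```bash
python3 -m jog '[[[3,0,0],[0,0,0],1],[[5,0,0],[0,0,0],1],[[5,0,0],[0,0,0],1]]'; python3 to.py 0.481 -0.018 0.039 -0.7
```

```text
time_s: 4.28
position: [0.4811, 0.0339, 0.0391]
tcp_rot: [[0.013, 1.0, -0.001], [1.0, -0.013, 0.0], [0.0, -0.001, -1.0]]
force: [-2.5, -2.2, 6.4]
opening: 0.203
shift [-51.9   0.5   0.1] turn [-0.05 -0.01 -0.04] t 4.28 pos [0.4811 0.0339 0.0391] yaw -0.74 F [-2.5 -2.2  6.4] M [-0.46  0.54 -0.  ] open 0.203 j6 -8.5
```

```bash
python3 -m jog '[[[2,0,0],[0,0,0],1],[[4,0,0],[0,0,0],1],[[4,0,0],[0,0,0],1]]'; python3 to.py 0.481 -0.018 0.039 -0.7
```

```text
time_s: 4.53
position: [0.4812, 0.0342, 0.0391]
tcp_rot: [[0.009, 1.0, -0.002], [1.0, -0.009, -0.005], [-0.005, -0.002, -1.0]]
force: [-6.0, -20.6, 4.4]
opening: 0.204
shift [-52.2   0.3   0.3] turn [-0.09  0.29  0.17] t 4.53 pos [0.4812 0.0342 0.0391] yaw -0.53 F [ -6.  -20.6   4.4] M [-3.55  0.95 -0.1 ] open 0.204 j6 -8.0
```

Jaw hit its stop with TCP y=0.034, which puts the pocket at y≈-0.128. The camera gave the same. I'll ease off, open, rise and go to the stone.

```bash
python3 -m jog '[[[-4,0,0],[0,0,0],1],[[-4,0,0],[0,0,0],0.6],[[-4,0,0],[0,0,0],0.6],[[-4,0,0],[0,0,0],0.6],[[-4,0,0],[0,0,0],0.5],[[-4,0,-2],[0,0,0],0.2],[[-4,0,-35],[0,0,0],0],[[-4,0,-75],[0,0,0],0],[[-4,0,-90],[0,0,0],0],[[-4,0,-90],[0,0,0],0]]'; python3 to.py 0.5205 0.311 0.12 8.9
```

```text
time_s: 5.37
position: [0.4844, 0.0337, 0.1326]
tcp_rot: [[0.012, 1.0, 0.009], [1.0, -0.012, -0.001], [-0.001, 0.009, -1.0]]
force: [0.1, -0.2, -0.5]
opening: 0.768
shift [277.7  32.5  12.6] turn [ 0.49  0.1  -9.61] t 5.37 pos [0.4844 0.0337 0.1326] yaw -0.71 F [ 0.1 -0.2 -0.5] M [-0.06  0.07 -0.06] open 0.768 j6 -8.5
```

```bash
python3 -m jog '[[[278,35,0],[0,0,-9.6],0],[[278,35,0],[0,0,-9.6],0],[[278,35,0],[0,0,-9.6],0],[[278,35,0],[0,0,-9.6],0],[[278,35,0],[0,0,-9.6],0],[[278,35,0],[0,0,-9.6],0],[[278,35,0],[0,0,-9.6],0],[[278,35,0],[0,0,-9.6],0],[[278,35,13],[0,0,-9.6],0],[[278,35,13],[0,0,-9.6],0],[[278,35,13],[0,0,-9.6],0]]'; python3 to.py 0.5205 0.311 0.005 8.9
python3 - <<'E'
from h import *
im=grab("scene","scene2.png");im=grab("top","top2.png")
a=cv2.imread('pics/top2.png')[160:250,130:240];b=cv2.imread('pics/scene2.png')[110:200,295:405]
cv2.imwrite('pics/v2.png',cv2.resize(np.hstack([a,b]),None,fx=3.5,fy=3.5,interpolation=cv2.INTER_CUBIC))
E
```

```text
time_s: 6.28
position: [0.5186, 0.3105, 0.1145]
tcp_rot: [[-0.154, 0.988, -0.004], [0.988, 0.154, -0.002], [-0.001, -0.004, -1.0]]
force: [-0.2, -0.1, -0.6]
opening: 0.998
shift [  0.3   2.4 109.5] turn [-0.23  0.05 -0.04] t 6.28 pos [0.5186 0.3105 0.1145] yaw 8.86 F [-0.2 -0.1 -0.6] M [-0.05  0.09 -0.02] open 0.998 j6 11.5
```

View pics/v2.png

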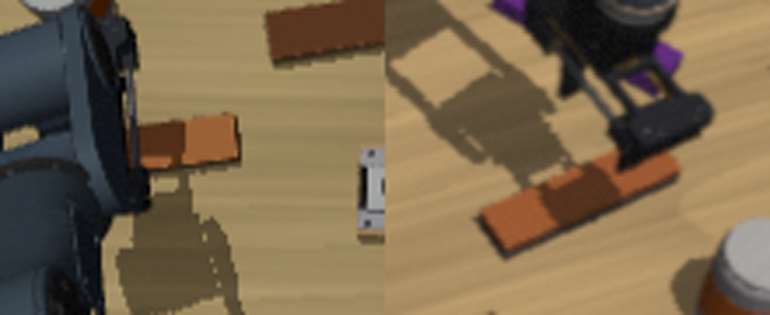

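The gripper is lined up over the stone's middle in both views, the jaws across its width. Down to it.

```bash
python3 -m jog '[[[0,1,35],[0,0,0],0],[[0,2,70],[0,0,0],0],[[0,2,92],[0,0,0],0],[[0,2,102],[0,0,0],0],[[0,2,106],[0,0,0],0],[[0,2,106],[0,0,0],0],[[0,2,106],[0,0,0],0]]'; python3 to.py 0.5205 0.311 0.005 8.9
```

```text
time_s: 6.97
position: [0.5233, 0.3118, 0.0113]
tcp_rot: [[-0.154, 0.988, 0.002], [0.988, 0.154, 0.001], [0.0, 0.002, -1.0]]
force: [0.6, -0.2, 0.7]
opening: 0.996
shift [-0.3 -2.9  6.3] turn [ 0.13 -0.03 -0.07] t 6.97 pos [0.5233 0.3118 0.0113] yaw 8.83 F [ 0.6 -0.2  0.7] M [-0.02  0.02 -0.01] open 0.996 j6 11.5
```

```bash
python3 -m jog '[[[0,-1,3],[0,0,0],0],[[0,-1,6],[0,0,0],0],[[0,-1,6],[0,0,0],0.2],[[0,-1,6],[0,0,0],0.3],[[0,-1,6],[0,0,0],1],[[0,-1,6],[0,0,0],1],[[0,-1,6],[0,0,0],1],[[0,-1,6],[0,0,0],1],[[0,-1,6],[0,0,0],1],[[0,-1,6],[0,0,0],1],[[0,-1,6],[0,0,0],1]]'; python3 to.py 0.5205 0.311 0.005 8.9
```

```text
time_s: 7.88
position: [0.5209, 0.3114, 0.004]
tcp_rot: [[-0.154, 0.988, -0.001], [0.988, 0.154, -0.0], [-0.0, -0.001, -1.0]]
force: [-2.0, 0.5, 0.8]
opening: 0.571
shift [-0.3 -0.5 -1. ] turn [-0.03  0.   -0.04] t 7.88 pos [0.5209 0.3114 0.004 ] yaw 8.86 F [-2.   0.5  0.8] M [-0.07  0.21  0.  ] open 0.571 j6 11.5
```

Gripped, with an opening of 49.7 mm. Lift.

```bash
python3 -m jog '[[[0,0,-5],[0,0,0],1],[[0,0,-20],[0,0,0],1],[[0,0,-45],[0,0,0],1],[[0,0,-75],[0,0,0],1],[[0,0,-95],[0,0,0],1],[[0,0,-100],[0,0,0],1],[[0,0,-100],[0,0,0],1]]'; python3 to.py 0.4795 -0.119 0.1 -0.75
```

```text
time_s: 8.47
position: [0.5218, 0.3117, 0.1052]
tcp_rot: [[-0.154, 0.988, 0.003], [0.988, 0.154, 0.001], [0.001, 0.003, -1.0]]
force: [0.5, -0.1, -5.6]
opening: 0.576
shift [-419.  -108.2    4.7] turn [ 0.15 -0.04  9.61] t 8.47 pos [0.5218 0.3117 0.1052] yaw 8.86 F [ 0.5 -0.1 -5.6] M [-0.08 -0.01  0.07] open 0.576 j6 11.5
```

```bash
python3 -m jog '[[[-20,-5,0],[0,0,0.5],1],[[-50,-13,0],[0,0,1.5],1],[[-88,-23,0],[0,0,2.5],1],[[-128,-33,0],[0,0,3.5],1],[[-168,-43,0],[0,0,4.5],1],[[-208,-54,0],[0,0,5.5],1],[[-248,-64,0],[0,0,6.5],1],[[-288,-74,0],[0,0,7.5],1],[[-328,-85,0],[0,0,8.5],1],[[-365,-94,0],[0,0,9.2],1],[[-395,-102,0],[0,0,9.6],1],[[-410,-106,0],[0,0,9.6],1]]'; python3 -m jog '[[[-6,-1,0],[0,0,0],1],[[-8,-1.5,0],[0,0,0],1],[[-8,-1.5,0],[0,0,0],1],[[-8,-1.5,0],[0,0,0],1],[[-8,-1.5,0],[0,0,0],1],[[-8,-1.5,0],[0,0,0],1]]'; python3 to.py 0.4795 -0.119 0.06 -0.75
python3 - <<'E'
from h import *
im=grab("scene","scene3.png");im=grab("top","top3.png")
a=cv2.imread('pics/top3.png')[165:265,220:330];b=cv2.imread('pics/scene3.png')[130:230,180:290]
cv2.imwrite('pics/v3.png',cv2.resize(np.hstack([a,b]),None,fx=3.6,fy=3.6,interpolation=cv2.INTER_CUBIC))
E
```

```text
time_s: 9.47
position: [0.4786, -0.1136, 0.1024]
tcp_rot: [[0.016, 1.0, -0.002], [1.0, -0.016, -0.0], [-0.0, -0.002, -1.0]]
force: [0.7, 0.8, -5.5]
opening: 0.571
time_s: 9.97
position: [0.4778, -0.1166, 0.1039]
tcp_rot: [[0.011, 1.0, -0.001], [1.0, -0.011, 0.0], [0.0, -0.001, -1.0]]
force: [0.5, -0.3, -6.1]
opening: 0.569
shift [-2.4  1.7 43.9] turn [-0.03 -0.02  0.12] t 9.97 pos [ 0.4778 -0.1166  0.1039] yaw -0.63 F [ 0.5 -0.3 -6.1] M [-0.07  0.06 -0.01] open 0.569 j6 -26.1
```

View pics/v3.png

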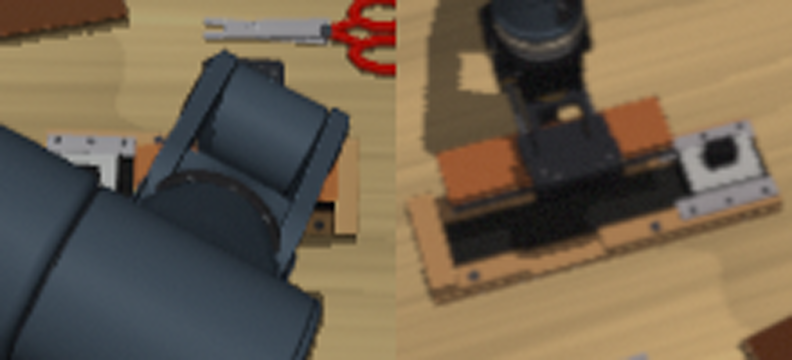

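The stone hangs level over the recess in the scene view, and the jaw is right back at the far end. I'll check the stone's ends and axis from the same picture.

Run:
```python
from h import *
z=.1039-.004+.025
im=cv2.imread('pics/scene3.png');x0,y0=180,150;sub=im[150:190,180:262];h=cv2.cvtColor(sub,cv2.COLOR_BGR2HSV)
m=((h[...,0]<14)&(h[...,1]>150)&(h[...,2]>110)).astype(np.uint8)
k,l,st,ce=cv2.connectedComponentsWithStats(m)
P=[]
for j in range(1,k):
    if st[j,4]>60:
        pts=np.argwhere(l==j)[:,::-1]+[x0,y0];print(st[j]);P.append(np.array([ray("scene",p,z)[:2] for p in pts])*1000)
W=np.vstack(P);r=cv2.minAreaRect(W.astype(np.float32));print(r,cv2.boxPoints(r).round(1).tolist())
# jaw block front edge: aluminium in scene, floor edge
sub=im[150:205,180:300];h=cv2.cvtColor(sub,cv2.COLOR_BGR2HSV)
m=((h[...,1]<40)&(h[...,2]>120));pts=np.argwhere(m)[:,::-1]+[180,150];W=np.array([ray("scene",p,.034)[:2] for p in pts])*1000;print("alu y min/max pct",np.percentile(W[:,1],[1,5,95,99]))
```

```text
[ 58   7  18  15 188]
[ 12  18  22  17 268]
((477.89300537109375, -119.45353698730469), (197.81121826171875, 50.43638610839844), 89.61617279052734) [[452.0, -218.1999969482422], [502.3999938964844, -218.5], [503.79998779296875, -20.700000762939453], [453.29998779296875, -20.399999618530273]]
alu y min/max pct [-16.65035499  -2.73520754  65.87210199  70.12288293]
```

```bash
python3 -m jog '[[[0,0.5,10],[0,0,0],1],[[0,1,30],[0,0,0],1],[[0,1.5,50],[0,0,0.1],1],[[0,1.5,62],[0,0,0.1],1],[[0,1.5,68],[0,0,0.1],1],[[0,1.5,69],[0,0,0.1],1],[[0,1.5,69],[0,0,0.1],1],[[0,1.5,69],[0,0,0.1],1]]'; python3 to.py 0.4795 -0.117 0.022 -0.75
```

```text
time_s: 10.73
position: [0.48, -0.1182, 0.0354]
tcp_rot: [[0.015, 1.0, 0.001], [1.0, -0.015, -0.001], [-0.001, 0.001, -1.0]]
force: [0.5, 0.2, -4.7]
opening: 0.573
shift [ 1.2 -0.5 13.4] turn [ 0.06  0.03 -0.09] t 10.73 pos [ 0.48   -0.1182  0.0354] yaw -0.84 F [ 0.5  0.2 -4.7] M [-0.14  0.04  0.04] open 0.573 j6 -26.0
```

Just above the rim now. Lowering into the bevel in small steps, watching the forces.

```bash
python3 -m jog '[[[0,0,2],[0,0,0],1],[[0,0,5],[0,0,0],1],[[0,0,8],[0,0,0],1],[[0,0,10],[0,0,0],1],[[0,0,12],[0,0,0],1],[[0,0,12],[0,0,0],1],[[0,0,12],[0,0,0],1]]'; python3 to.py 0.4795 -0.117 0.016 -0.75
```

```text
time_s: 11.32
position: [0.4793, -0.118, 0.0229]
tcp_rot: [[0.015, 1.0, -0.0], [1.0, -0.015, 0.0], [0.0, -0.0, -1.0]]
force: [0.6, -0.4, -4.3]
opening: 0.573
shift [1.  0.2 6.9] turn [-0.02 -0.01 -0.1 ] t 11.32 pos [ 0.4793 -0.118   0.0229] yaw -0.85 F [ 0.6 -0.4 -4.3] M [-0.07  0.06  0.04] open 0.573 j6 -26.0
```

```bash
python3 -m jog '[[[0,0,1],[0,0,0],1],[[0,0,2],[0,0,0],1],[[0,0,3],[0,0,0],1],[[0,0,4],[0,0,0],1],[[0,0,5],[0,0,0],1],[[0,0,5],[0,0,0],1]]'; python3 to.py 0.4795 -0.117 0.016 -0.75
```

```text
time_s: 11.82
position: [0.4794, -0.118, 0.0178]
tcp_rot: [[0.015, 1.0, -0.0], [1.0, -0.015, 0.0], [0.0, -0.0, -1.0]]
force: [-0.5, -0.3, -5.3]
opening: 0.576
shift [1.  0.1 1.8] turn [-0.02 -0.01 -0.09] t 11.82 pos [ 0.4794 -0.118   0.0178] yaw -0.84 F [-0.5 -0.3 -5.3] M [-0.05  0.09  0.01] open 0.576 j6 -26.0
```

```bash
python3 -m jog '[[[0,0,0.5],[0,0,0],1],[[0,0,1],[0,0,0],1],[[0,0,1.5],[0,0,0],1],[[0,0,1.5],[0,0,0],1]]'; python3 to.py 0.4795 -0.117 0.016 -0.75
```

```text
time_s: 12.15
position: [0.4794, -0.118, 0.0165]
tcp_rot: [[0.015, 1.0, -0.0], [1.0, -0.015, 0.0], [0.0, -0.0, -1.0]]
force: [-0.2, 0.6, -5.2]
opening: 0.572
shift [1.  0.1 0.5] turn [-0.01 -0.   -0.09] t 12.15 pos [ 0.4794 -0.118   0.0165] yaw -0.84 F [-0.2  0.6 -5.2] M [-0.09  0.04  0.02] open 0.572 j6 -26.0
```

```bash
python3 -m jog '[[[0,0,0.5],[0,0,0],1],[[0,0,1],[0,0,0],1],[[0,0,1],[0,0,0],1]]'; python3 to.py 0.4795 -0.117 0.016 -0.75
```

```text
time_s: 12.4
position: [0.4795, -0.118, 0.016]
tcp_rot: [[0.015, 1.0, 0.0], [1.0, -0.015, -0.0], [-0.0, 0.0, -1.0]]
force: [0.2, 1.2, 1.8]
opening: 0.572
shift [1. 0. 0.] turn [ 0.01  0.01 -0.09] t 12.4 pos [ 0.4795 -0.118   0.016 ] yaw -0.84 F [0.2 1.2 1.8] M [-0.02  0.29 -0.04] open 0.572 j6 -26.0
```

The stone touches the floor at TCP z=0.016, so its underside is at 12 mm as it should be. Release and rise.

```bash
python3 -m jog '[[[0,0,-0.3],[0,0,0],0.3],[[0,0,-0.3],[0,0,0],0.25],[[0,0,-0.3],[0,0,0],0.25],[[0,0,-0.3],[0,0,0],0.25],[[0,0,-3],[0,0,0],0.25],[[0,0,-10],[0,0,0],0.25],[[0,0,-25],[0,0,0],0.25],[[0,0,-55],[0,0,0],0.25],[[0,0,-85],[0,0,0],0.25],[[0,0,-90],[0,0,0],0.25]]'; python3 to.py 0.481 0.0335 0.105 -0.73
```

```text
time_s: 13.23
position: [0.4818, -0.119, 0.1098]
tcp_rot: [[0.015, 1.0, 0.007], [1.0, -0.014, -0.004], [-0.003, 0.007, -1.0]]
force: [0.7, -0.4, 0.2]
opening: 0.751
shift [152.5  -3.1   4.3] turn [ 0.41  0.2  -0.1 ] t 13.23 pos [ 0.4818 -0.119   0.1098] yaw -0.83 F [ 0.7 -0.4  0.2] M [-0.14  0.02  0.03] open 0.751 j6 -26.0
```

```bash
python3 -m jog '[[[20,0,0],[0,0,0],0.4],[[60,0,0],[0,0,0],0.4],[[100,-0.5,0],[0,0,0],0.4],[[135,-0.7,0],[0,0,0],0.4],[[148,-0.7,0],[0,0,0],0.4],[[152,-0.7,0],[0,0,0],0.4],[[152,-0.7,0],[0,0,0],0.4],[[152,-0.7,0],[0,0,0],0.4]]'; python3 to.py 0.481 0.0335 0.039 -0.73
python3 - <<'E'
from h import *
im=grab("scene","scene4.png");im=grab("top","top4.png")
a=cv2.imread('pics/top4.png')[165:265,220:330];b=cv2.imread('pics/scene4.png')[130:230,180:290]
cv2.imwrite('pics/v4.png',cv2.resize(np.hstack([a,b]),None,fx=3.6,fy=3.6,interpolation=cv2.INTER_CUBIC))
E
```

```text
time_s: 13.9
position: [0.4813, 0.0335, 0.1056]
tcp_rot: [[0.014, 1.0, 0.001], [1.0, -0.014, -0.0], [-0.0, 0.001, -1.0]]
force: [0.3, -0.3, 0.4]
opening: 0.601
shift [ 0.1 -0.3 66.6] turn [ 0.03  0.02 -0.1 ] t 13.9 pos [0.4813 0.0335 0.1056] yaw -0.83 F [ 0.3 -0.3  0.4] M [-0.11  0.06  0.02] open 0.601 j6 -8.5
```

View pics/v4.png

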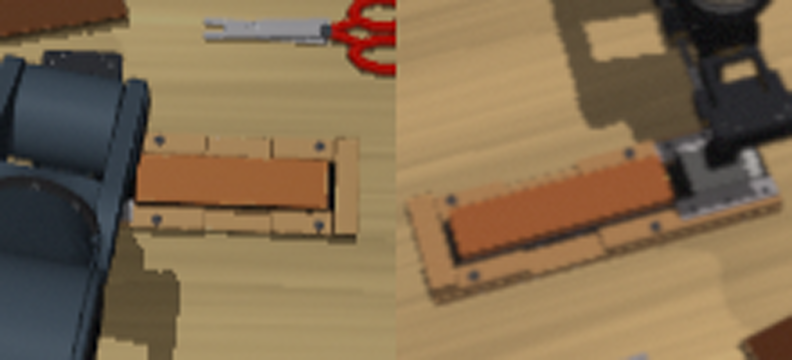

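The stone lies flat in the recess, with dark gaps at the solid end (crop 330,182) and at the jaw. Now grip the fin and slide the jaw up.

```bash
python3 -m jog '[[[0,0,20],[0,0,0],0.5],[[0,0,45],[0,0,0],0.6],[[0,0,60],[0,0,0],0.65],[[0,0,66.5],[0,0,0],0.65],[[0,0,66.5],[0,0,0],0.65],[[0,0,66.5],[0,0,0],1],[[0,0,66.5],[0,0,0],1],[[0,0,66.5],[0,0,0],1],[[0,0,66.5],[0,0,0],1],[[0,0,66.5],[0,0,0],1],[[0,0,66.5],[0,0,0],1],[[0,0,66.5],[0,0,0],1]]'; python3 to.py 0.481 0.009 0.039 -0.73
```

```text
time_s: 15.0
position: [0.4811, 0.0337, 0.0398]
tcp_rot: [[0.014, 1.0, 0.001], [1.0, -0.014, -0.001], [-0.001, 0.001, -1.0]]
force: [-1.6, -2.5, 6.2]
opening: 0.205
shift [-24.7   0.2   0.9] turn [ 0.05  0.03 -0.08] t 15.0 pos [0.4811 0.0337 0.0398] yaw -0.81 F [-1.6 -2.5  6.2] M [-0.56  0.42  0.03] open 0.205 j6 -8.4
```

```bash
python3 -m jog '[[[-2,0,0],[0,0,0],1],[[-4,0,0],[0,0,0],1],[[-6,0,0],[0,0,0],1],[[-8,0,0],[0,0,0],1],[[-10,0,0],[0,0,0],1],[[-12,0,0],[0,0,0],1],[[-14,0,0],[0,0,0],1],[[-16,0,0],[0,0,0],1],[[-18,0,0],[0,0,0],1],[[-18,0,0],[0,0,0],1]]'; python3 to.py 0.481 0.009 0.039 -0.73
```

```text
time_s: 15.83
position: [0.4809, 0.017, 0.0399]
tcp_rot: [[0.016, 1.0, 0.001], [1.0, -0.016, 0.001], [0.001, 0.001, -1.0]]
force: [-0.1, 5.1, 6.4]
opening: 0.203
shift [-8.   0.2  0.9] turn [ 0.06 -0.08 -0.16] t 15.83 pos [0.4809 0.017  0.0399] yaw -0.89 F [-0.1  5.1  6.4] M [0.66 0.16 0.07] open 0.203 j6 -10.6
```

```bash
python3 -m jog '[[[-1.5,0,0],[0,0,0],1],[[-3,0,0],[0,0,0],1],[[-4.5,0,0],[0,0,0],1],[[-6,0,0],[0,0,0],1],[[-6,0,0],[0,0,0],1]]'; python3 to.py 0.481 0.009 0.039 -0.73
```

```text
time_s: 16.25
position: [0.4808, 0.0115, 0.0399]
tcp_rot: [[0.016, 1.0, 0.001], [1.0, -0.016, 0.002], [0.002, 0.001, -1.0]]
force: [0.0, 7.0, 6.7]
opening: 0.203
shift [-2.5  0.2  0.9] turn [ 0.06 -0.1  -0.16] t 16.25 pos [0.4808 0.0115 0.0399] yaw -0.89 F [0.  7.  6.7] M [0.9  0.11 0.09] open 0.203 j6 -11.3
```

```bash
python3 -m jog '[[[-1,0,0],[0,0,0],1],[[-2,0,0],[0,0,0],1],[[-3,0,0],[0,0,0],1],[[-3,0,0],[0,0,0],1]]'; python3 to.py 0.481 0.009 0.039 -0.73
```

```text
time_s: 16.58
position: [0.4808, 0.0095, 0.0399]
tcp_rot: [[0.017, 1.0, 0.001], [1.0, -0.017, 0.003], [0.003, 0.001, -1.0]]
force: [2.0, 11.8, 6.5]
opening: 0.208
shift [-0.5  0.3  0.9] turn [ 0.07 -0.18 -0.22] t 16.58 pos [0.4808 0.0095 0.0399] yaw -0.95 F [ 2.  11.8  6.5] M [ 1.78 -0.06  0.13] open 0.208 j6 -11.7
```

```bash
python3 -m jog '[[[-1,0,0],[0,0,0],1],[[-2,0,0],[0,0,0],1],[[-2,0,0],[0,0,0],1]]'; python3 to.py 0.481 0.009 0.039 -0.73
```

```text
time_s: 16.83
position: [0.4808, 0.0094, 0.0399]
tcp_rot: [[0.018, 1.0, 0.001], [1.0, -0.018, 0.006], [0.006, 0.001, -1.0]]
force: [3.5, 21.2, 6.3]
opening: 0.205
shift [-0.4  0.3  0.9] turn [ 0.08 -0.32 -0.3 ] t 16.83 pos [0.4808 0.0094 0.0399] yaw -1.03 F [ 3.5 21.2  6.3] M [ 3.28 -0.45  0.19] open 0.205 j6 -12.0
```

The jaw stopped firmly after 24.8 mm of travel with 21 N on it, so the stone is home. I'll ease the push without pulling back, open and rise.

```bash
python3 -m jog '[[[1.5,0,0],[0,0,0],1],[[3,0,0],[0,0,0],1],[[3,0,0],[0,0,0],0.7],[[3,0,0],[0,0,0],0.6],[[3,0,0],[0,0,0],0.6],[[3,0,0],[0,0,0],0.6],[[3,0,-8],[0,0,0],0.5],[[3,0,-35],[0,0,0],0.3],[[3,0,-75],[0,0,0],0],[[3,0,-110],[0,0,0],0],[[3,0,-140],[0,0,0],0],[[3,0,-150],[0,0,0],0]]'; python3 to.py 0.46 0.25 0.18 -0.73
```

```text
time_s: 17.83
position: [0.4829, 0.0074, 0.1938]
tcp_rot: [[0.015, 1.0, 0.008], [1.0, -0.015, -0.002], [-0.002, 0.008, -1.0]]
force: [0.1, 0.1, -0.7]
opening: 0.768
shift [242.2 -26.7  13.2] turn [ 0.48  0.09 -0.13] t 17.83 pos [0.4829 0.0074 0.1938] yaw -0.86 F [ 0.1  0.1 -0.7] M [-0.11 -0.02 -0.04] open 0.768 j6 -11.6
```

```bash
python3 -m jog '[[[40,0,0],[0,0,0],0],[[80,0,0],[0,0,0],0],[[120,0,0],[0,0,0],0],[[160,0,0],[0,0,0],0],[[200,0,0],[0,0,0],0],[[230,0,0],[0,0,0],0],[[230,0,0],[0,0,0],0],[[230,0,0],[0,0,0],0],[[230,0,0],[0,0,0],0]]'
python3 - <<'E'
from h import *
im=grab("scene","scene5.png");im=grab("top","top5.png")
a=cv2.imread('pics/top5.png')[165:265,220:330];b=cv2.imread('pics/scene5.png')[130:230,180:290]
cv2.imwrite('pics/v5.png',cv2.resize(np.hstack([a,b]),None,fx=3.6,fy=3.6,interpolation=cv2.INTER_CUBIC))
for n,box in(("top",(228,195,325,238)),("scene",(178,158,292,218))):
    im=cv2.imread(f'pics/{n}5.png');x0,y0,x1,y1=box;h=cv2.cvtColor(im[y0:y1,x0:x1],cv2.COLOR_BGR2HSV)
    m=((h[...,0]<14)&(h[...,1]>150)&(h[...,2]>110)).astype(np.uint8)
    k,l,st,ce=cv2.connectedComponentsWithStats(m);j=1+np.argmax(st[1:,4]);pts=np.argwhere(l==j)[:,::-1]+[x0,y0]
    W=(np.array([ray(n,p,.037)[:2] for p in pts])*1000);v=np.linalg.svd(W-W.mean(0),full_matrices=False)[2][0]
    print(n,cv2.minAreaRect(W.astype(np.float32)),"axis",np.degrees(np.arctan2(v[1],v[0]))%180)
    d=cv2.absdiff(cv2.imread(f'pics/{n}0.png'),im).max(2)>60;d[y0:y1,x0:x1]=0
    k,l,st,ce=cv2.connectedComponentsWithStats(d.astype(np.uint8));print([s.tolist() for s in st[1:] if s[4]>25])
E
```

```text
time_s: 18.58
position: [0.4835, 0.2375, 0.1891]
tcp_rot: [[0.014, 1.0, -0.001], [1.0, -0.014, -0.001], [-0.001, -0.001, -1.0]]
force: [-0.4, -0.5, -0.7]
opening: 0.994
top ((480.2876892089844, -125.99565124511719), (195.5307159423828, 49.30788040161133), 89.44221496582031) axis 89.3024490554085
[[7, 170, 218, 214, 17821], [0, 246, 19, 43, 454], [112, 315, 28, 28, 417], [268, 335, 7, 7, 26], [272, 360, 15, 24, 208]]
scene ((479.1893310546875, -128.44471740722656), (198.3211212158203, 50.311649322509766), 89.29791259765625) axis 89.14571206316806
[[234, 0, 59, 34, 545], [300, 0, 75, 76, 3233], [377, 0, 61, 57, 1939], [235, 20, 95, 57, 1657], [182, 34, 12, 18, 80], [235, 43, 94, 127, 2874], [355, 64, 35, 28, 407], [180, 68, 12, 15, 99], [314, 77, 48, 50, 1029], [324, 113, 36, 30, 405], [350, 151, 24, 9, 56], [321, 159, 58, 25, 211]]
```

View pics/v5.png

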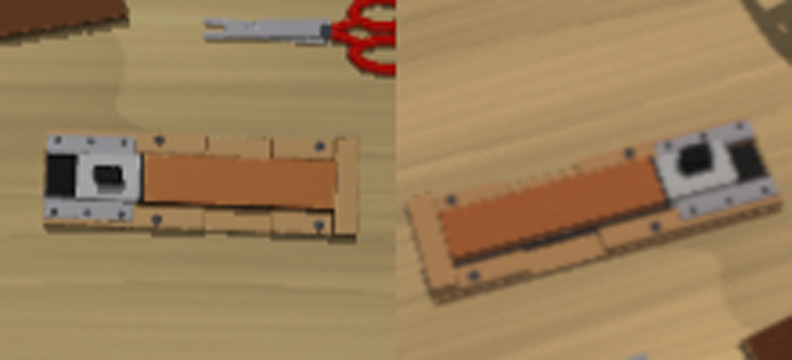

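The stone is against the solid end with no dark gap. The jaw's dark rubber line touches its other end, and the stone is square at 89.2° and level. All differences from the first pictures are the arm, its shadow or the stone's old place. Handing in.

```bash
python3 -c "
from rig import bot
print(bot.hand_in())"
```

```text
the job is handed in; nothing more can be done
None
```

The stone is set up in the holder, orange side up, and I handed the job in at about 18.7 s; no verdict is reported.

**What I did:** I gripped the jaw fin, slid the jaw back to its stop and picked up the orange-and-grey stone. I lowered it slowly into the recess, then slid the jaw up until it stopped firmly with 21 N on it. I let go and moved the arm clear.

**Last checks:**
- **Height:** the stone touched down with its underside at 12 mm, the recess floor, and the tool was level.
- **Along the recess:** no gap shows at the solid end. The two cameras put the stone's centre at y = -0.126 and -0.128 m, against an estimated home place of about -0.128 m.
- **Squareness:** its axis is at 89.1–89.3°, against about 89.2° for the holder.
- **Jaw:** it travelled 24.8 mm from its stop, about the 25 mm expected when the stone is home.
- **Bystanders:** comparing the top pictures before and after, I saw no movement. The changes were only the arm, its shadow and the stone's old place. Parts of the bench were still behind the arm, so I could not check those.

The cameras differ by about 1 mm across the holder and 2.5 mm along it, within their calibration. No check failed.

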